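# Show the dark colour standard to the caramel colour viewer

### The job

Set up the colour viewer for the caramel check: raise its three shade panels fully upright around the sample bay, then take the darkest glass standard out of the wooden block, gripping it by its two frosted faces only (never touch the clear faces), and hold it upright in the middle of the light path, clear faces square to the light and clear of the viewer. Finish while still holding it there, still; leave the other standards in the block and everything else on the table where it is.

Things in the scene. Friction and masses are not known exactly. Their poses are not given: they have to be found in the camera images.
- light_path (a point): Middle of the light path in the colour viewer's sample bay, 80 mm above the table. Level light runs along x from the lens (53 mm away at +x) to the opal screen in the front panel (upright: 61 mm away at -x); y is the viewer's left, z up. Bay floor, with a white line under the light, is 60 mm below; upright side panels stand 66 mm to either side; all panels end 27 mm above this point
- viewer: The bench colour viewer, fixed: an aluminium base with a black sample bay on the robot's side and a white lamp house behind it (140 mm wide, from 60 to 157 mm at +x, 127 mm high) and three hinged shade panels round the bay. Origin under the middle of the bay at table height (80 mm below light_path), same axes as light_path
- flap_left (a joint): Black shade panel of the viewer, left (+y); angle in rad: 0 = folded out level, 1.571 = upright at its stop; starts leaning outwards at 0.7 to 1.05. Its stiff hinge (0.05 N m) keeps it where left; push it up from outside, lifting as you push (a level push can jam). Hinge line 58 mm below light_path and 66 mm to the +y side of it; free edge 85 mm from the hinge; 4 mm thick, 112 mm wide along the hinge
- flap_right (a joint): Black shade panel of the viewer, right (-y); angle in rad: 0 = folded out level, 1.571 = upright at its stop; starts leaning outwards at 0.7 to 1.05. Its stiff hinge (0.05 N m) keeps it where left; push it up from outside, lifting as you push (a level push can jam). Hinge line 58 mm below light_path and 66 mm to the -y side of it; free edge 85 mm from the hinge; 4 mm thick, 112 mm wide along the hinge
- flap_front (a joint): Black shade panel of the viewer, front (-x, the one with the opal screen); angle in rad: 0 = folded out level, 1.571 = upright at its stop; starts leaning outwards at 0.7 to 1.05. Its stiff hinge (0.05 N m) keeps it where left; push it up from outside, lifting as you push (a level push can jam). Hinge line 58 mm below light_path and 61 mm to the -x side of it; free edge 85 mm from the hinge; 4 mm thick, 128 mm wide along the hinge
- flap_left_edge (a point): middle of the free (aluminium-hemmed) edge of the left shade panel, 85 mm from its hinge line; the point's axes turn with the panel
- flap_right_edge (a point): middle of the free (aluminium-hemmed) edge of the right shade panel, 85 mm from its hinge line; the point's axes turn with the panel
- flap_front_edge (a point): middle of the free (aluminium-hemmed) edge of the front shade panel, 85 mm from its hinge line; the point's axes turn with the panel
- std_dark_c (a point): Colour standard shaped like a cuvette: solid glass block 24 mm along its x, 30 mm along its y, 70 mm tall, about 125 g. The two faces across x are clear (polished, tinted); the two across y, 30 mm apart, are frosted (whitish). Point: its centre, 35 mm above its underside; z is its upright axis. This one is the darkest, deep brown amber. It stands upright in one of the block's three wells
- std_dark: the same dark standard; origin at the centre of its underside
- std_pale_c (a point): Colour standard shaped like a cuvette: solid glass block 24 mm along its x, 30 mm along its y, 70 mm tall, about 125 g. The two faces across x are clear (polished, tinted); the two across y, 30 mm apart, are frosted (whitish). Point: its centre, 35 mm above its underside; z is its upright axis. This one is pale straw; a bystander
- std_medium_c (a point): Colour standard shaped like a cuvette: solid glass block 24 mm along its x, 30 mm along its y, 70 mm tall, about 125 g. The two faces across x are clear (polished, tinted); the two across y, 30 mm apart, are frosted (whitish). Point: its centre, 35 mm above its underside; z is its upright axis. This one is medium orange amber; a bystander
- block: fixed pale wooden block, 150 (its x) x 62 (its y) x 30 mm high, origin at the centre of its underside. Three wells in a row along its x, 45 mm apart, hold the standards in any order, frosted faces to the block's long sides (+y and -y). The wells are 18 mm deep with about 2 mm of play, so the top 52 mm of each standard stands clear of the block
- shaker: amber glass jar with a steel cap, 60 mm across, 105 mm tall; origin at its underside; a bystander
- bowl: steel bowl, 150 mm across, 60 mm tall; origin at its underside; a bystander
- spatula: spatula lying on the table, along its x; a bystander
- cup: white cup, 76 mm across, 85 mm tall; origin at its underside; a bystander
- tongs: steel tongs lying on the table, 260 mm long along their x, 20 mm high; a bystander
There are look-alikes about, which are no part of the job. Leave any pink look-alike of the block alone. There is more than one size of the std_dark; the job needs the larger.

How it is judged (in metres and radians):
On the way, in this order (a step that is already met when the one before it is completed fails the run):
1. all three shade panels stand upright (value of joint each of flap_left, flap_right, flap_front above 1.45 rad), for 0.2 s.
2. the dark standard is gripped and lifted clear of the block, the panels still upright (all of step 1 and contact force between the fingers and std_dark above 1 N and height (world z) of std_dark_c above 0.075 m and contact force between std_dark and block below 0.05 N), for 0.2 s.
At the end, for the whole second after the job is handed in: All panels over 1.45 rad; the fingers alone hold the dark standard still, its centre within 6 mm sideways, 15 mm in height and 35 mm along the light of light_path, clear faces within 8 degrees of square, upright within 7 degrees, off the viewer; the other standards in their wells (all of step 1 and x of std_dark_c in the frame of light_path between -0.035 and 0.035 m and y of std_dark_c in the frame of light_path between -0.006 and 0.006 m and z of std_dark_c in the frame of light_path between -0.015 and 0.015 m and angle between the x axis of std_dark_c and the x axis of light_path, either way round below 0.14 rad and angle between std_dark_c's own z axis and vertical below 0.12 rad and contact force between the fingers and std_dark above 1 N and contact force between std_dark and viewer below 0.05 N and linear speed of std_dark below 0.02 m/s and distance of each of std_pale_c, std_medium_c from where it was at the start of the episode below 0.02 m); the arm keeps its last pose, push and grip.
It fails at once if the fingers touch a clear face of the dark standard (contact force between the fingers and std_dark_c1 above 0.3 N or contact force between the fingers and std_dark_c3 above 0.3 N).
It fails at once if another standard is taken out or pushed about (distance of any of std_pale_c, std_medium_c from where it was at the start of the episode above 0.02 m).
It fails at once if something else on the table is moved more than 3 cm (distance of any of shaker, bowl, spatula, cup, tongs from where it was at the start of the episode above 0.03 m).
It also fails if it takes over 72 s, if anything falls off the work surface, if the arm or the gripper's body presses on something with over 40 N, if the wrist force passes 120 N, or if a joint passes its speed limit or range.

### The arm

A 6-joint arm with a two-finger parallel gripper is mounted at the origin on the work surface. World frame = base frame: x ahead of the robot, y to its left, z up, the work surface at z = 0. Lengths are in mm, angles in rad, forces in N, time in s.
With the tool pointing down it reaches from about 350 to 975 mm from the base axis. Payload 7.1 kg.
Tool frame: the origin (TCP) lies midway between the tips of the shut fingers; the grasp point (between the pads) lies 19 mm behind it; z points along the fingers, y is the line along which they close (so a half turn about z gives the same grasp; the last joint's range is limited). The gripper opens to 88 mm and grips with 3 to 60 N. Pads are 20 mm wide; open, the fingers measure 115 mm over their backs; the gripper's body (75 mm by 178 mm) begins 61 mm behind the grasp point.
Start: joints at [1.231, 0.423, 1.63, -0, 1.089, -0.019], TCP at [197.047, 593.108, 222.675] pointing down, gripper open.
Joint ranges: [-3, 3], [-0.9, 2.11], [0.09, 2.58], [-1.31, 4.45], [0.11, 2.69], [-2.54, 2.54]. Speed limits (rad/s): [2.39, 2.39, 3.01, 3.14, 3.14, 3.14].

### API

Orientations are given as a rotation vector (axis times angle).
In Python, from workcell import ctrl gives the robot as it stands.
- The arm moves only by the shell command python3 -m inch 'ROWS' [OPENING]. ROWS is JSON, a list of rows, each an object with "xyz": the shift along the tool's x, y, z in mm, a list of three; "rot": the turn, a rotation vector about the tool's x, y, z in rad, a list of three. In form: [{"xyz": [dx, dy, dz], "rot": [ax, ay, az]}, ...]. A call has 1 to 12 rows; each row is the pose to reach, as a shift and turn from the pose commanded when the call began, along the tool's axes at that moment; what a row does not reach only later rows make up. A row lasts 1/12 s, in which the tool goes at most 41.7 mm and 7.16 degrees, less where a joint would pass 70% of its speed; a pose out of reach is approached as far as the arm can. A call with a gripper value outside its range is refused whole. OPENING is the closure in counts, from 0 (fully open) to 255 (shut), set as the call begins (- or left out, the last holds). The fingers move at their own pace and stop on an object; the grip force is fixed at half the most. Time passes only in rows, so rows that repeat a pose let the fingers close. It gives the time, the measured TCP pose, the force, the opening and the grip force at its end, in the units of the state.
- ctrl.get_obs(): the state, without advancing time (a new reading comes with each control period).
- ctrl.get_image(name): name is "side" or "top"; returns the picture (480x640x3 uint8, red, green, blue); there is no depth.
- ctrl.camera_model(name): a dict with "fx", "fy", "cx", "cy" (pixels), "position" and "attitude" of the camera in the world. Camera axes: x right, y up, looking along -z (the intrinsics and any distortion apply to the point x, -y, -z); pixel columns grow to the right and rows downward; lengths in mm; the calibration is good to about 2 mm. A picture is of the moment at which its call begins. camera_model takes no time and is no camera call.
- ctrl.close_job(): hands the job in; it is judged then, once.
The state is a dict: "t": time; "qpos": joint angles; "qvel": joint speeds; "joint_torque": joint torques, N m; "ee_pos": TCP position; "orientation": TCP orientation; "ft_force": force on the tool from outside, world axes, zero at the start; "moment": the same for the moment, N m; "width": finger opening in mm; "grasp_force": force on a finger pad.
Only numpy, scipy, OpenCV 4.12 (cv2) and the standard library are available. Lean on these libraries where they do the work, as an engineer would, in place of code of your own. Each camera call takes 0.05 s, during which the arm holds its last target. There are 200 camera calls.

## Working session

There is one attempt and no reset: what is moved stays moved. The work goes in short steps, Python scripts to look and compute and a shell command to move; the robot and the scene stay as the last step left them, time stands still between calls to the robot, and variables do not carry over. Pictures are saved under pics/ and viewed, at most 10 in all, crops included, and the job is handed in when it is done.

```bash
mkdir -p pics; python3 - <<'E'
from workcell import ctrl
import cv2
for n in("side","top"):
    cv2.imwrite(f"pics/{n}0.png",ctrl.get_image(n)[:,:,::-1]); print(ctrl.camera_model(n))
o=ctrl.get_obs();print(o)
E
```

```text
{'fx': 566.5171411466388, 'fy': 566.5171411466388, 'cx': 321.4603501283992, 'cy': 232.25012855127028, 'position': array([ 245.18730744, -946.20540227, 1146.359784  ]), 'attitude': array([ 0.74215783, -0.11004814, -0.28735933])}
{'fx': 468.7089160513956, 'fy': 468.7089160513956, 'cx': 326.7265402565545, 'cy': 244.08845668809823, 'position': array([ 333.77465233,   18.61137993, 1356.05503423]), 'attitude': array([ 0.12174053, -0.10700068, -1.54891616])}
{'t': 0.1, 'qpos': array([ 1.23100666e+00,  4.23767215e-01,  1.63059345e+00,  2.93594368e-05,
        1.08860281e+00, -1.90221126e-02]), 'qvel': array([-1.58796858e-03,  6.74757028e-04, -3.02960922e-03, -3.50839894e-04,
        2.08300044e-04,  6.34989824e-05]), 'joint_torque': array([-2.11382226e-04, -5.45611167e+01, -2.74323535e+01,  6.44995132e-02,
        1.88088877e-02, -7.24660208e-05]), 'ee_pos': array([196.87533846, 592.66020476, 221.98559383]), 'orientation': array([-5.01681015e-01, -3.10100281e+00,  2.11125648e-03]), 'ft_force': array([-0.32572527,  0.23276251,  0.0171899 ]), 'moment': array([-0.02049654,  0.06221556, -0.00243731]), 'grasp_force': 0.0, 'width': 87.9544745673398}
```

View pics/top0.png

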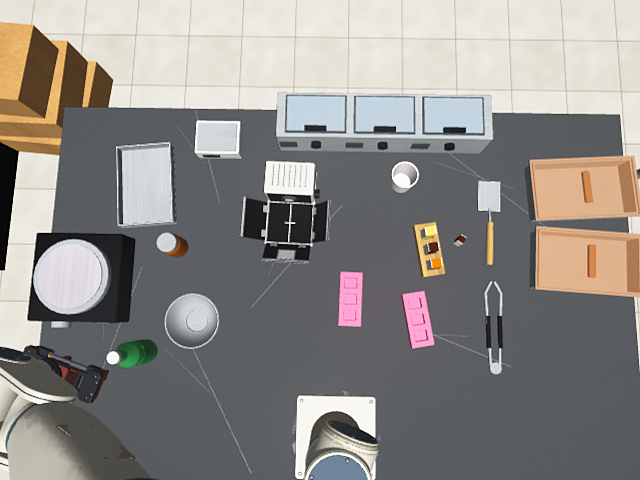

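View pics/side0.png

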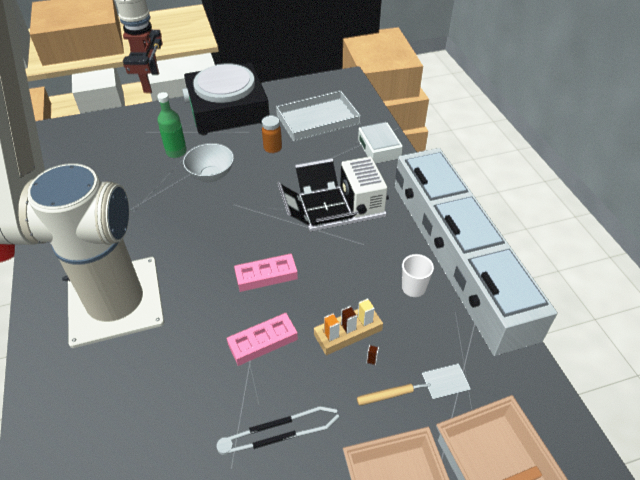

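Top view: the viewer is near (290,222) and the wooden block near (430,248), its wells holding pale (430,231), dark (432,248) and medium (435,264). Candidates for the dark standard are the middle well at (432,248) and a small dark look-alike on the table at (460,239). I choose the one in the wooden block; the pink blocks at (350,299) and (418,320) are decoys. Checking in a close crop.

```bash
cat > h.py <<'E'
import numpy as np,cv2
from scipy.spatial.transform import Rotation as R
from workcell import ctrl
C={n:ctrl.camera_model(n) for n in("side","top")}
def ray(n,u,v):
    c=C[n];d=np.array([(u-c['cx'])/c['fx'],-(v-c['cy'])/c['fy'],-1.])
    return np.array(c['position']),R.from_rotvec(c['attitude']).apply(d)
def onz(n,u,v,z):
    p,d=ray(n,u,v);return p+d*(z-p[2])/d[2]
def proj(n,P):
    c=C[n];q=R.from_rotvec(c['attitude']).inv().apply(np.atleast_2d(P)-c['position'])
    return np.c_[c['cx']+c['fx']*q[:,0]/-q[:,2],c['cy']-c['fy']*q[:,1]/-q[:,2]]
def tri(a,b):
    (p,d),(q,e)=ray("top",*a),ray("side",*b)
    s=np.linalg.lstsq(np.c_[d,-e],q-p,rcond=None)[0]
    x,y=p+s[0]*d,q+s[1]*e
    return (x+y)/2,np.linalg.norm(x-y)
E
python3 - <<'E'
import cv2,numpy as np
t=cv2.imread('pics/top0.png');s=cv2.imread('pics/side0.png')
f=lambda im,x,y,w,h,k:cv2.resize(im[y:y+h,x:x+w],None,fx=k,fy=k,interpolation=cv2.INTER_CUBIC)
a=f(t,235,155,100,112,4);b=f(t,400,215,75,70,4)
c=f(s,275,150,115,80,3.4);d=f(s,305,290,90,80,4)
o=np.zeros((600,800,3),np.uint8)
o[:448,:400]=a
o[:280,410:710]=b
o[285:285+272,405:405+391]=c
cv2.imwrite('pics/c1.png',o)
cv2.imwrite('pics/c2.png',cv2.resize(d,None,fx=1.5,fy=1.5))
E
```

```text
(no output)
```

View pics/c1.png

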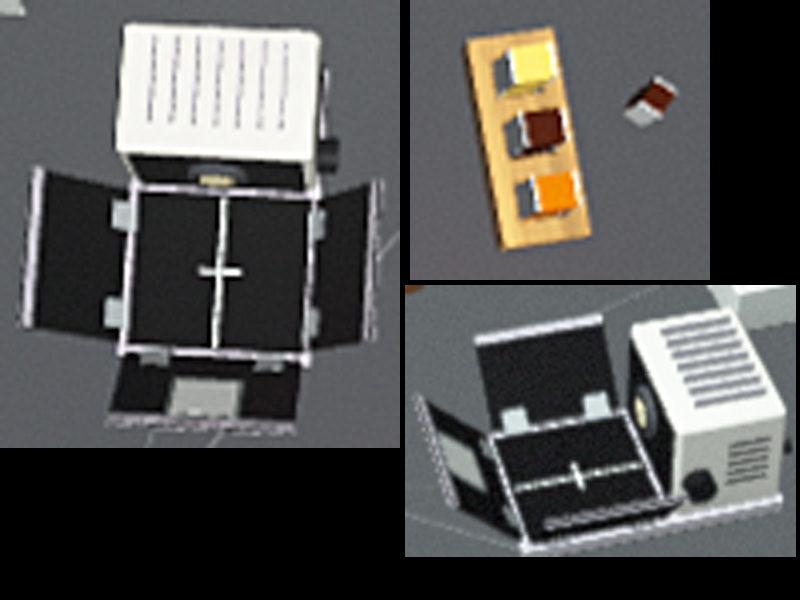

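View pics/c2.png

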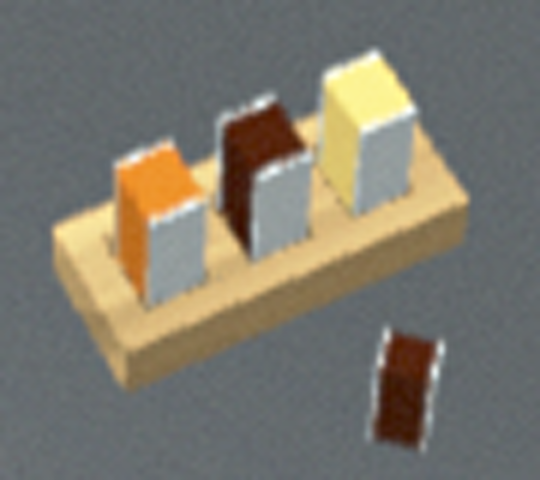

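Crops: the dark standard, middle well, is full-sized (same as its neighbours); the one on the table is the smaller look-alike. Measuring the viewer, panels and block.

```bash
cat > m.py <<'E'
from h import *
from scipy.optimize import brentq
T=lambda u,v:(235+(u-1.5)/4,155+(v-1.5)/4)
S=lambda u,v:(275+(u-405-1.5)/3.4,150+(v-285-1.5)/3.4)
c=onz("top",*T(220,271),20);cs=onz("side",*S(578,474),20);print("cross",c,cs)
a=onz("top",*T(225,196),20);b=onz("top",*T(217,345),20);d=a-b;print("line len",np.linalg.norm(d),"yaw",np.arctan2(d[1],d[0]))
cor=[T(131,187),T(318,189),T(307,358),T(122,350)]
P=np.array([onz("top",*p,22) for p in cor]);print("bay corners",P,P.mean(0))
d1=P[0]-P[3];d2=P[1]-P[2];d3=P[0]-P[1];d4=P[3]-P[2]
for d in(d1,d2):print(np.linalg.norm(d),np.arctan2(d[1],d[0]))
for d in(d3,d4):print(np.linalg.norm(d),np.arctan2(-d[0],d[1]))
E={'left':(T(38,170),T(27,327)),'right':(T(377,182),T(370,340)),'front':(T(110,423),T(296,430))}
yaw=float(np.mean([np.arctan2(d[1],d[0]) for d in(a-b,d1,d2)]+[np.arctan2(-d[0],d[1]) for d in(d3,d4)]))
print("yaw",yaw);ex=np.array([np.cos(yaw),np.sin(yaw),0]);ey=np.array([-ex[1],ex[0],0])
o=(c+cs)/2;o[2]=0
for k,(p,q) in E.items():
    out,h={'left':(ey,66),'right':(-ey,66),'front':(-ex,61)}[k]
    m=((p[0]+q[0])/2,(p[1]+q[1])/2)
    def f(t):
        w=onz("top",*m,22+85*np.sin(t));return (w-o)@out-h-85*np.cos(t)
    print(k,[round(f(t)) for t in(.7,.8,.9,1,1.05)], [np.round(onz("top",*x,80)) for x in (p,q)])
im=cv2.imread('pics/top0.png')[215:285,400:475].astype(int)
B,G,Rr=im[:,:,0],im[:,:,1],im[:,:,2]
m=((Rr>G*1.8)&(Rr<130)).astype(np.uint8)
n,l,st,ce=cv2.connectedComponentsWithStats(m)
for i in range(1,n):
    if st[i,4]>15: print("dark",st[i],ce[i]+[400,215],onz("top",*(ce[i]+[400,215]),82))
y=((Rr>G*1.25)&(Rr>150)&(B<G)).astype(np.uint8)
F=lambda u,v:(400+(u-410-1.5)/4,215+(v-1.5)/4)
bc=np.array([onz("top",*F(*p),30) for p in [(468,40),(553,28),(591,237),(505,248)]]);print("block",bc,bc.mean(0))
for i,j in((0,3),(1,2)):
    d=bc[i]-bc[j];print("long",np.linalg.norm(d),np.arctan2(d[1],d[0]))
for i,j in((0,1),(3,2)):
    d=bc[i]-bc[j];print("short",np.linalg.norm(d),np.arctan2(-d[0],d[1]))
D=lambda u,v:(305+(u-3)/6,290+(v-3)/6)
print("dark side top ctr",onz("side",*D(264,133),82), onz("top",*F(541,130),82))
print("pale",onz("top",*F(530,63),82),"med",onz("top",*F(553,193),82))
E
python3 m.py
```

```text
cross [591.86932756 142.05445913  20.        ] [593.58064013 148.6966641   20.        ]
line len 110.14799965187842 yaw -0.02186248832880112
bay corners [[652.68209948 208.78641181  22.        ]
 [653.58008704  72.26929127  22.        ]
 [528.9305293   77.27364841  22.        ]
 [532.31803297 210.71617281  22.        ]] [591.8776872  142.26138108  22.        ]
120.37953516076104 -0.016031326737411103
124.74997328500712 -0.04012586268409303
136.52007391177992 0.0065777435605594275
133.48551418793102 -0.025380037556725535
yaw -0.019364394349294274
left [-8, -4, 1, 7, 11] [array([650., 266.,  80.]), array([539., 269.,  80.])]
right [-16, -10, -4, 3, 7] [array([645.,  29.,  80.]), array([534.,  32.,  80.])]
front [-5, 1, 8, 15, 19] [array([473., 209.,  80.]), array([471.,  81.,  80.])]
dark [55 21 11  6 34] [460.91176471 238.55882353] [ 543.10460437 -335.67067965   82.        ]
dark [29 27 10 12 76] [433.14473684 246.98684211] [ 518.32894425 -259.25626402   82.        ]
block [[ 589.76602048 -216.94035172   30.        ]
 [ 599.63272547 -277.99247937   30.        ]
 [ 449.66068961 -302.66027914   30.        ]
 [ 440.73459703 -241.89589704   30.        ]] [ 519.94850815 -259.87225182   30.        ]
long 151.10640098212124 0.1659122664381027
long 151.98720960864375 0.16302295078908172
short 61.84427344748847 0.16022580713919163
short 61.416490136188926 0.14585364901669912
dark side top ctr [ 520.69632244 -255.77561326   82.        ] [ 517.90792854 -257.14617756   82.        ]
pale [ 564.37965179 -250.20557437   82.        ] med [ 474.67801959 -264.7327055    82.        ]
```

```bash
python3 - <<'E'
from h import *
print("bottle top",tri((113,358),(163,98)))
print("shaker top",onz("top",167,242,105),"bowl",onz("top",191,320,60))
print("cup",onz("top",404,172,85))
o=ctrl.get_obs();print(R.from_rotvec(o['orientation']).as_matrix().round(3))
# target left standoff, shift in tool axes
Rm=R.from_rotvec(o['orientation']).as_matrix()
for P in([300,480,330],[592,300,200]):print(P,(Rm.T@(np.array(P)-o['ee_pos'])).round())
E
```

```text
bottle top (array([217.67873066, 541.71712354, 200.15989162]), np.float64(2.978791664024979))
shaker top [515.45668362 464.67056141 105.        ] bowl [307.56404845 399.93619551  60.        ]
cup [ 728.57853137 -180.00601897   85.        ]
[[-0.949  0.315 -0.   ]
 [ 0.315  0.949 -0.001]
 [ 0.    -0.001 -1.   ]]
[300, 480, 330] [-133.  -75. -108.]
[592, 300, 200] [-467. -153.   22.]
```

```bash
python3 -m inch '[{"xyz":[0,0,-40],"rot":[0,0,0]},{"xyz":[0,0,-80],"rot":[0,0,0]},{"xyz":[0,0,-100],"rot":[0,0,0]},{"xyz":[-40,-13,-100],"rot":[0,0,-0.1]},{"xyz":[-80,-26,-100],"rot":[0,0,-0.2]},{"xyz":[-120,-39,-100],"rot":[0,0,-0.3]},{"xyz":[-160,-52,-100],"rot":[0,0,-0.32]},{"xyz":[-200,-65,-100],"rot":[0,0,-0.32]},{"xyz":[-240,-78,-100],"rot":[0,0,-0.32]},{"xyz":[-280,-91,-100],"rot":[0,0,-0.32]},{"xyz":[-320,-104,-80],"rot":[0,0,-0.32]},{"xyz":[-355,-116,-60],"rot":[0,0,-0.32]}]' 255; python3 -c "
from h import *
o=ctrl.get_obs();print(R.from_rotvec(o['orientation']).as_matrix().round(3))"
```

```text
t: 1.1
ee_pos: [494.1, 374.2, 287.2]
orientation: [0.002, 3.139, 0.003]
ft_force: [0.6, 0.5, 0.3]
width: 11.2
grasp_force: 0.0
[[-1.     0.001  0.003]
 [ 0.001  1.     0.002]
 [-0.003  0.002 -1.   ]]
```

```bash
python3 -m inch '[{"xyz":[-33,-20,10],"rot":[0,0,0]},{"xyz":[-66,-44,20],"rot":[0,0,0]},{"xyz":[-98,-68,30],"rot":[0,0,0]},{"xyz":[-98,-68,70],"rot":[0,0,0]},{"xyz":[-98,-68,110],"rot":[0,0,0]},{"xyz":[-98,-68,150],"rot":[0,0,0]},{"xyz":[-98,-68,190],"rot":[0,0,0]},{"xyz":[-98,-68,215],"rot":[0,0,0]},{"xyz":[-98,-68,230],"rot":[0,0,0]},{"xyz":[-98,-68,230],"rot":[0,0,0]},{"xyz":[-98,-68,230],"rot":[0,0,0]}]' 255
python3 - <<'E'
from h import *
o=ctrl.get_obs();print(o['ee_pos'],o['width'])
cv2.imwrite('pics/l1.png',cv2.resize(ctrl.get_image("side")[60:260,230:430,::-1],None,fx=3,fy=3,interpolation=cv2.INTER_CUBIC))
E
```

```text
t: 2.02
ee_pos: [589.9, 307.2, 56.3]
orientation: [-0.001, -3.141, 0.0]
ft_force: [0.3, 0.6, 1.0]
width: 0.3
grasp_force: 0.0
[589.85954379 307.2259963   56.25054296] 0.2728415789308451
```

View pics/l1.png

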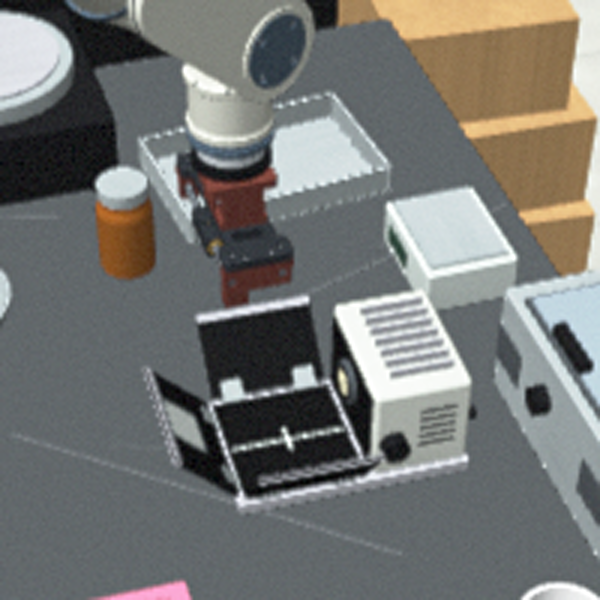

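The gripper is outside the left panel at (250,290), and its tip sits behind the panel edge at (255,308). Now I push along the arc.

```bash
python3 -m inch '[{"xyz":[0,-15,0],"rot":[0,0,0]},{"xyz":[0,-25,-2],"rot":[0,0,0]},{"xyz":[0,-31,-8],"rot":[0,0,0]},{"xyz":[0,-36,-13],"rot":[0,0,0]},{"xyz":[0,-42,-18],"rot":[0,0,0]},{"xyz":[0,-47,-22],"rot":[0,0,0]},{"xyz":[0,-53,-25],"rot":[0,0,0]},{"xyz":[0,-59,-28],"rot":[0,0,0]},{"xyz":[0,-65,-31],"rot":[0,0,0]},{"xyz":[0,-72,-33],"rot":[0,0,0]},{"xyz":[0,-72,-33],"rot":[0,0,0]}]'
```

```text
t: 2.98
ee_pos: [589.7, 233.8, 89.5]
orientation: [-0.002, -3.141, 0.001]
ft_force: [1.1, 1.3, 0.6]
width: 0.7
grasp_force: 0.0
```

```bash
python3 -m inch '[{"xyz":[0,-4,-1],"rot":[0,0,0]},{"xyz":[0,-8,-2],"rot":[0,0,0]},{"xyz":[0,-8,-2],"rot":[0,0,0]}]'
```

```text
t: 3.23
ee_pos: [589.7, 226.5, 91.2]
orientation: [-0.002, -3.141, 0.001]
ft_force: [-0.0, -0.1, -0.2]
width: 0.7
grasp_force: 0.0
```

```bash
python3 -m inch '[{"xyz":[0,-2,0],"rot":[0,0,0]},{"xyz":[0,-4,0],"rot":[0,0,0]},{"xyz":[0,-4,0],"rot":[0,0,0]}]'; python3 - <<'E'
from h import *
s=ctrl.get_image("side")[110:260,260:400,::-1]; t=ctrl.get_image("top")[150:270,230:345,::-1]
f=lambda i,k:cv2.resize(i,None,fx=k,fy=k,interpolation=cv2.INTER_CUBIC)
o=np.zeros((600,800,3),np.uint8);a=f(s,2.8);b=f(t,3.4);o[:a.shape[0],:a.shape[1]]=a;o[:b.shape[0],400:400+b.shape[1]]=b
cv2.imwrite('pics/l2.png',o)
E
```

```text
t: 3.48
ee_pos: [589.7, 223.0, 91.2]
orientation: [-0.001, -3.142, 0.0]
ft_force: [0.5, 0.9, -0.1]
width: 0.5
grasp_force: 0.0
```

View pics/l2.png

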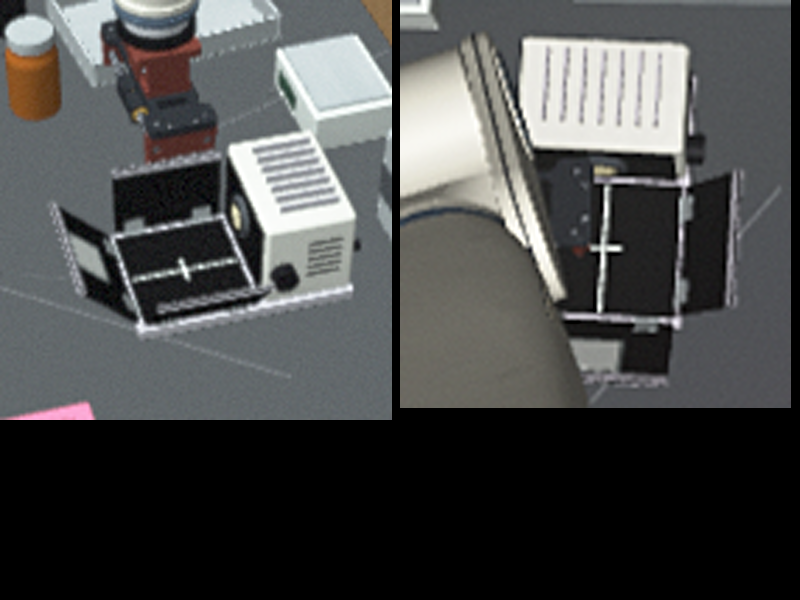

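The left panel is nearly upright (side crop, edge at (165,165)). I keep pushing until the stop pushes back.

```bash
python3 -m inch '[{"xyz":[0,-2,0],"rot":[0,0,0]},{"xyz":[0,-4,0],"rot":[0,0,0]},{"xyz":[0,-4,0],"rot":[0,0,0]}]'; python3 -m inch '[{"xyz":[0,-2,0],"rot":[0,0,0]},{"xyz":[0,-4,0],"rot":[0,0,0]},{"xyz":[0,-4,0],"rot":[0,0,0]}]'
```

```text
t: 3.83
ee_pos: [589.7, 220.1, 91.3]
orientation: [0.002, 3.141, 0.003]
ft_force: [-0.8, 5.9, -0.5]
width: 0.2
grasp_force: 2.8
t: 4.08
ee_pos: [589.8, 219.6, 91.4]
orientation: [0.005, 3.14, 0.011]
ft_force: [-2.3, 21.5, -4.6]
width: 0.8
grasp_force: 10.7
```

```bash
python3 -m inch '[{"xyz":[0,15,0],"rot":[0,0,0]},{"xyz":[0,20,-35],"rot":[0,0,0]},{"xyz":[0,10,-75],"rot":[0,0,0]},{"xyz":[0,-30,-85],"rot":[0,0,0]},{"xyz":[0,-70,-85],"rot":[0,0,0]},{"xyz":[0,-110,-85],"rot":[0,0,0]},{"xyz":[0,-150,-85],"rot":[0,0,0]},{"xyz":[0,-190,-85],"rot":[0,0,0]},{"xyz":[0,-227,-75],"rot":[0,0,0]},{"xyz":[0,-227,-35],"rot":[0,0,0]},{"xyz":[0,-227,5],"rot":[0,0,0]},{"xyz":[0,-227,30],"rot":[0,0,0]}]'
```

```text
t: 5.08
ee_pos: [588.1, -13.0, 58.6]
orientation: [-0.004, -3.139, 0.0]
ft_force: [0.2, 1.2, -0.7]
width: -0.2
grasp_force: 0.0
```

```bash
python3 - <<'E'
from h import *
o=ctrl.get_obs();print(o['ee_pos'],o['ft_force'],R.from_rotvec(o['orientation']).as_matrix().round(3))
s=ctrl.get_image("side")[110:260,260:400,::-1]; t=ctrl.get_image("top")[150:270,230:345,::-1]
f=lambda i,k:cv2.resize(i,None,fx=k,fy=k,interpolation=cv2.INTER_CUBIC)
o=np.zeros((600,800,3),np.uint8);a=f(s,2.8);b=f(t,3.4);o[:a.shape[0],:a.shape[1]]=a;o[:b.shape[0],400:400+b.shape[1]]=b
cv2.imwrite('pics/r1.png',o)
E
```

```text
[588.13713443 -13.0318502   58.6477299 ] [ 0.22545943  1.20495194 -0.66421729] [[-1.     0.003 -0.002]
 [ 0.003  1.    -0.   ]
 [ 0.002 -0.    -1.   ]]
```

View pics/r1.png

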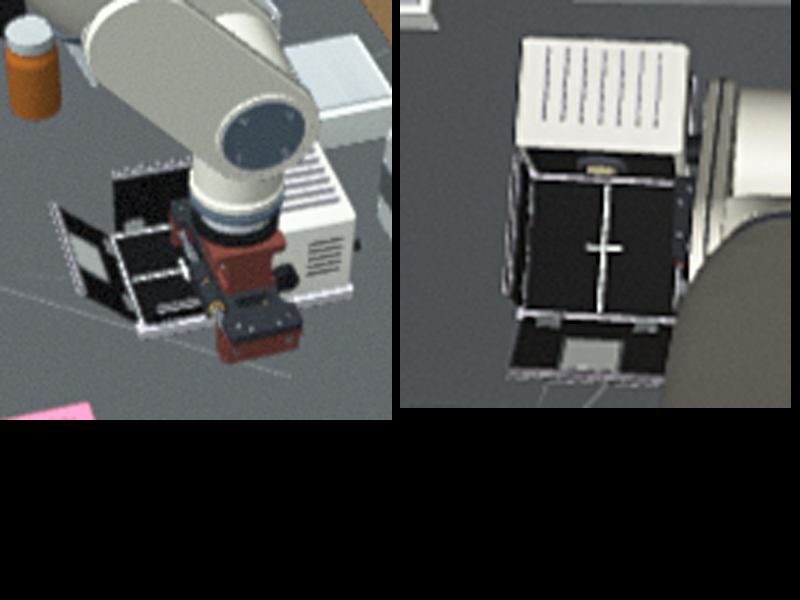

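Left panel stands upright at (510,230) in the top crop; the gripper is outside the right panel. Pushing it up.

```bash
python3 -m inch '[{"xyz":[0,18,0],"rot":[0,0,0]},{"xyz":[0,26,-3],"rot":[0,0,0]},{"xyz":[0,32,-8],"rot":[0,0,0]},{"xyz":[0,38,-13],"rot":[0,0,0]},{"xyz":[0,44,-17],"rot":[0,0,0]},{"xyz":[0,50,-21],"rot":[0,0,0]},{"xyz":[0,56,-24],"rot":[0,0,0]},{"xyz":[0,62,-27],"rot":[0,0,0]},{"xyz":[0,68,-29],"rot":[0,0,0]},{"xyz":[0,74,-30],"rot":[0,0,0]},{"xyz":[0,74,-30],"rot":[0,0,0]}]'
```

```text
t: 6.1
ee_pos: [589.7, 63.3, 91.5]
orientation: [-0.0, 3.141, 0.0]
ft_force: [-0.5, 0.1, -0.1]
width: 0.5
grasp_force: 0.0
```

```bash
python3 -m inch '[{"xyz":[0,3,0],"rot":[0,0,0]},{"xyz":[0,6,0],"rot":[0,0,0]},{"xyz":[0,6,0],"rot":[0,0,0]}]'; python3 -m inch '[{"xyz":[0,2,0],"rot":[0,0,0]},{"xyz":[0,4,0],"rot":[0,0,0]},{"xyz":[0,4,0],"rot":[0,0,0]}]'
```

```text
t: 6.35
ee_pos: [589.6, 65.7, 91.2]
orientation: [0.001, -3.141, 0.006]
ft_force: [0.4, -14.1, 2.3]
width: 0.7
grasp_force: 6.9
t: 6.6
ee_pos: [589.6, 66.3, 91.3]
orientation: [0.001, -3.141, 0.013]
ft_force: [0.6, -30.7, 4.3]
width: 0.2
grasp_force: 15.6
```

Right at its stop; the two stops put the bay centre at y≈142.9, which agrees with the image. Now the front panel.

```bash
python3 -m inch '[{"xyz":[0,-15,0],"rot":[0,0,0]},{"xyz":[0,-25,-30],"rot":[0,0,0]},{"xyz":[20,-15,-65],"rot":[0,0,0]},{"xyz":[55,5,-70],"rot":[0,0,0]},{"xyz":[90,25,-70],"rot":[0,0,0]},{"xyz":[125,50,-65],"rot":[0,0,0]},{"xyz":[154,70,-55],"rot":[0,0,0]},{"xyz":[154,70,-15],"rot":[0,0,0]},{"xyz":[154,70,25],"rot":[0,0,0]},{"xyz":[154,70,39],"rot":[0,0,0]},{"xyz":[154,70,39],"rot":[0,0,0]}]'
```

```text
t: 7.52
ee_pos: [433.0, 141.7, 49.3]
orientation: [-0.001, -3.135, 0.003]
ft_force: [0.3, 0.0, 0.9]
width: 0.5
grasp_force: 0.0
```

```bash
python3 - <<'E'
from h import *
o=ctrl.get_obs();print(o['ee_pos'],o['ft_force'])
s=ctrl.get_image("side")[110:260,260:400,::-1]; t=ctrl.get_image("top")[150:270,230:345,::-1]
f=lambda i,k:cv2.resize(i,None,fx=k,fy=k,interpolation=cv2.INTER_CUBIC)
o=np.zeros((600,800,3),np.uint8);a=f(s,2.8);b=f(t,3.4);o[:a.shape[0],:a.shape[1]]=a;o[:b.shape[0],400:400+b.shape[1]]=b
cv2.imwrite('pics/f1.png',o)
E
```

```text
[432.96978132 141.7420114   49.30913891] [0.33421356 0.04010656 0.86913769]
```

View pics/f1.png

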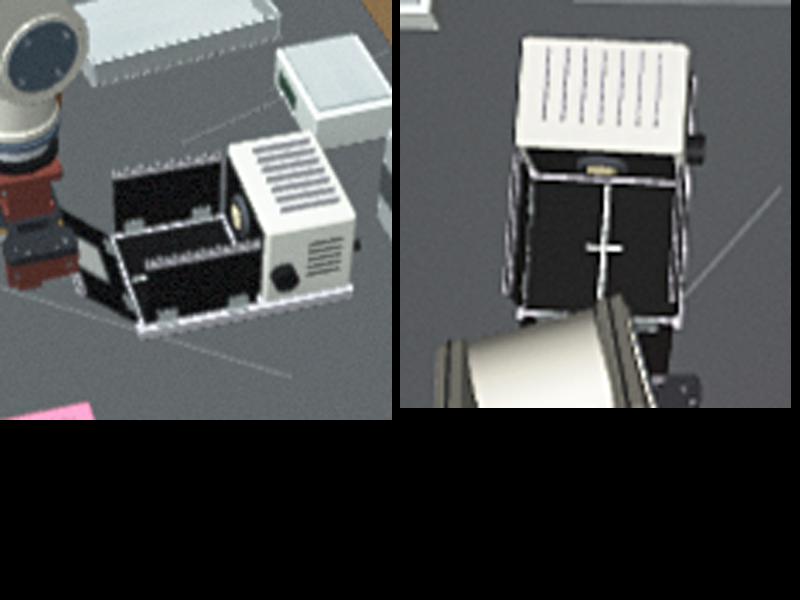

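Both side panels stand upright and the gripper is in front of the front panel. Pushing +x (tool −x).

```bash
python3 -m inch '[{"xyz":[-16,0,0],"rot":[0,0,0]},{"xyz":[-24,0,-3],"rot":[0,0,0]},{"xyz":[-30,0,-9],"rot":[0,0,0]},{"xyz":[-36,0,-15],"rot":[0,0,0]},{"xyz":[-43,0,-20],"rot":[0,0,0]},{"xyz":[-50,0,-25],"rot":[0,0,0]},{"xyz":[-57,0,-29],"rot":[0,0,0]},{"xyz":[-64,0,-32],"rot":[0,0,0]},{"xyz":[-71,0,-34],"rot":[0,0,0]},{"xyz":[-78,0,-35],"rot":[0,0,0]},{"xyz":[-82,0,-36],"rot":[0,0,0]},{"xyz":[-82,0,-36],"rot":[0,0,0]}]'; python3 -m inch '[{"xyz":[-3,0,0],"rot":[0,0,0]},{"xyz":[-6,0,0],"rot":[0,0,0]},{"xyz":[-6,0,0],"rot":[0,0,0]}]'
```

```text
t: 8.62
ee_pos: [517.9, 142.2, 88.0]
orientation: [-0.002, -3.141, 0.0]
ft_force: [-0.6, -0.5, -0.7]
width: 0.4
grasp_force: 0.0
t: 8.87
ee_pos: [518.5, 141.9, 87.5]
orientation: [-0.002, -3.131, 0.002]
ft_force: [-16.2, 1.6, 12.7]
width: 0.4
grasp_force: 8.5
```

```bash
python3 -m inch '[{"xyz":[-2,0,0],"rot":[0,0,0]},{"xyz":[-4,0,0],"rot":[0,0,0]},{"xyz":[-4,0,0],"rot":[0,0,0]}]'
```

```text
t: 9.12
ee_pos: [518.8, 141.8, 87.5]
orientation: [-0.003, -3.124, 0.003]
ft_force: [-28.9, 3.3, 23.9]
width: 0.4
grasp_force: 14.6
```

Front at its stop. Retreat and head above the block.

```bash
python3 -m inch '[{"xyz":[15,0,0],"rot":[0,0,0]},{"xyz":[30,-10,-25],"rot":[0,0,0]},{"xyz":[30,-30,-60],"rot":[0,0,0]},{"xyz":[30,-65,-75],"rot":[0,0,0]},{"xyz":[28,-105,-75],"rot":[0,0,-0.04]},{"xyz":[25,-145,-75],"rot":[0,0,-0.08]},{"xyz":[20,-185,-75],"rot":[0,0,-0.12]},{"xyz":[15,-225,-75],"rot":[0,0,-0.16]},{"xyz":[10,-265,-75],"rot":[0,0,-0.16]},{"xyz":[6,-305,-75],"rot":[0,0,-0.16]},{"xyz":[4,-340,-75],"rot":[0,0,-0.16]},{"xyz":[4,-340,-75],"rot":[0,0,-0.16]}]' 80; python3 - <<'E'
from h import *
o=ctrl.get_obs();Rm=R.from_rotvec(o['orientation']).as_matrix();print(Rm.round(3))
print((Rm.T@(np.array([519.,-258.5,130])-o['ee_pos'])).round(1),o['width'])
# refine dark & neighbours with colour masks, side view (unobstructed), top face centres
im=cv2.imread('pics/side0.png')[290:370,305:395]
hsv=cv2.cvtColor(im,cv2.COLOR_BGR2HSV)
# check: project expected top corners/centre of each standard, print
ex=np.array([np.cos(.16),np.sin(.16),0])
for k in(-1,0,1):
    P=np.array([519,-258.5,82])+45*k*ex;print(P.round(),proj("top",P).round(1),proj("side",P).round(1))
t=cv2.imread('pics/top0.png').astype(int)
for n,i in(("top",t),("side",cv2.imread('pics/side0.png').astype(int))):
    x0,y0,x1,y1=(400,215,475,285) if n=="top" else (305,290,395,370)
    c=i[y0:y1,x0:x1];b,g,r=c[...,0],c[...,1],c[...,2]
    for nm,m in(("yellow",(r>190)&(g>190)&(b<150)&(b>60)),("orange",(r>220)&(g>100)&(g<165)&(b<60)),("dark",(r>g*1.8)&(r<130))):
        N,l,st,ce=cv2.connectedComponentsWithStats(m.astype(np.uint8))
        for j in range(1,N):
            if st[j,4]>25:
                u=ce[j]+[x0,y0];print(n,nm,st[j,4],u.round(1),onz(n,*u,82).round(1))
E
```

```text
t: 10.12
ee_pos: [524.5, -203.4, 163.6]
orientation: [-0.243, 3.13, -0.004]
ft_force: [-0.1, 0.2, -0.2]
width: 60.0
grasp_force: 0.0
[[-0.988 -0.155  0.003]
 [-0.155  0.988 -0.002]
 [-0.002 -0.003 -1.   ]]
[ 14.  -53.5  33.7] 60.03662633908852
[ 475. -266.   82.] [[435.7 262.9]] [[330.5 320.2]]
[ 519. -258.   82.] [[432.9 246.7]] [[348.2 312.8]]
[ 563. -251.   82.] [[430.  230.7]] [[365.5 305.5]]
top yellow 229 [421.6 251.3] [ 505.8 -227.7   82. ]
top yellow 99 [431.1 230.5] [ 564.1 -254.2   82. ]
top orange 73 [436.3 262.5] [ 475.8 -267.2   82. ]
top dark 34 [460.9 238.6] [ 543.1 -335.7   82. ]
top dark 76 [433.1 247. ] [ 518.3 -259.3   82. ]
side yellow 154 [362.8 311.1] [ 552.2 -264.    82. ]
side yellow 158 [363.5 328.6] [ 537.6 -308.3   82. ]
side yellow 69 [321.1 334.6] [ 443.5 -295.3   82. ]
side orange 75 [330.8 320. ] [ 475.6 -265.3   82. ]
side dark 113 [346.8 315.7] [ 513.5 -264.9   82. ]
side dark 106 [371.9 354.2] [ 532.5 -374.3   82. ]
```

```bash
python3 -m inch '[{"xyz":[7,-30,0],"rot":[0,0,0]},{"xyz":[13.5,-54,20],"rot":[0,0,0]},{"xyz":[13.5,-54,50],"rot":[0,0,0]},{"xyz":[13.5,-54,50],"rot":[0,0,0]}]'; python3 - <<'E'
from h import *
o=ctrl.get_obs();p=o['ee_pos'];print(p)
Rm=R.from_rotvec(o['orientation']).as_matrix()
print((Rm.T@(np.array([519.5,-259,40])-p)).round(1))
s=ctrl.get_image("side")[250:380,290:420,::-1]; t=ctrl.get_image("top")[200:290,380:480,::-1]
f=lambda i,k:cv2.resize(i,None,fx=k,fy=k,interpolation=cv2.INTER_CUBIC)
O=np.zeros((600,800,3),np.uint8);a=f(s,3.6);b=f(t,3.2);O[:a.shape[0],:a.shape[1]]=a;O[:b.shape[0],475:475+b.shape[1]]=b
cv2.imwrite('pics/b1.png',O)
E
```

```text
t: 10.45
ee_pos: [515.8, -252.5, 109.0]
orientation: [0.247, -3.126, -0.006]
ft_force: [-1.6, 1.0, -1.0]
width: 59.9
grasp_force: 0.0
[ 515.75143832 -252.54286626  109.00480014]
[-3.1 -7.2 69. ]
```

View pics/b1.png

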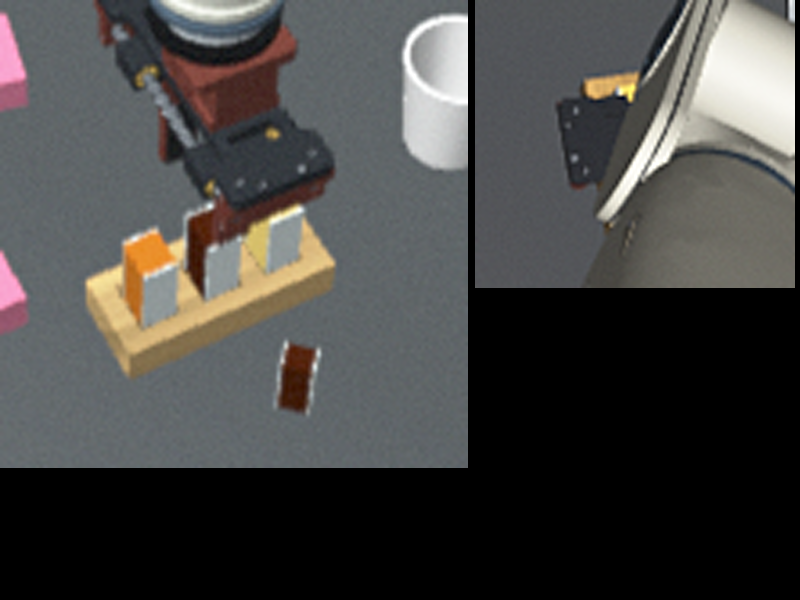

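The fingers sit above and around the middle, dark standard (side crop (215,235)). Letting the arm settle to correct the remaining offset.

```bash
python3 -m inch '[{"xyz":[0,0,0],"rot":[0,0,0]},{"xyz":[0,0,0],"rot":[0,0,0]},{"xyz":[0,0,0],"rot":[0,0,0]}]'; python3 - <<'E'
from h import *
o=ctrl.get_obs();p=o['ee_pos']
Rm=R.from_rotvec(o['orientation']).as_matrix()
print((Rm.T@(np.array([519.5,-259,42])-p)).round(1),Rm.round(3))
E
```

```text
t: 10.8
ee_pos: [519.6, -252.9, 114.8]
orientation: [-0.251, 3.13, -0.002]
ft_force: [-0.7, 0.9, 0.7]
width: 60.1
grasp_force: 0.0
[ 1.2 -5.9 72.8] [[-0.987 -0.16   0.002]
 [-0.16   0.987 -0.001]
 [-0.002 -0.001 -1.   ]]
```

```bash
python3 -m inch '[{"xyz":[1,-6,5],"rot":[0,0,0]},{"xyz":[1,-6,20],"rot":[0,0,0]},{"xyz":[1,-6,35],"rot":[0,0,0]},{"xyz":[1,-6,50],"rot":[0,0,0]},{"xyz":[1,-6,63],"rot":[0,0,0]},{"xyz":[1,-6,73],"rot":[0,0,0]},{"xyz":[1,-6,73],"rot":[0,0,0]},{"xyz":[1,-6,73],"rot":[0,0,0]},{"xyz":[1,-6,73],"rot":[0,0,0]}]'
```

```text
t: 11.55
ee_pos: [519.0, -259.6, 40.8]
orientation: [-0.25, 3.131, -0.001]
ft_force: [-0.1, -0.1, 0.4]
width: 60.3
grasp_force: 0.0
```

```bash
python3 -m inch '[{"xyz":[0,0,0],"rot":[0,0,0]},{"xyz":[0,0,0],"rot":[0,0,0]},{"xyz":[0,0,0],"rot":[0,0,0]},{"xyz":[0,0,0],"rot":[0,0,0]},{"xyz":[0,0,0],"rot":[0,0,0]},{"xyz":[0,0,0],"rot":[0,0,0]},{"xyz":[0,0,0],"rot":[0,0,0]},{"xyz":[0,0,0],"rot":[0,0,0]}]' 255
```

```text
t: 12.22
ee_pos: [518.7, -259.4, 40.6]
orientation: [-0.25, 3.131, -0.0]
ft_force: [-0.6, 0.1, 3.9]
width: 30.1
grasp_force: 30.0
```

```bash
python3 -m inch '[{"xyz":[0,0,-8],"rot":[0,0,0]},{"xyz":[0,0,-20],"rot":[0,0,0]},{"xyz":[0,0,-35],"rot":[0,0,0]},{"xyz":[0,0,-55],"rot":[0,0,0]},{"xyz":[0,0,-80],"rot":[0,0,0]},{"xyz":[0,0,-110],"rot":[0,0,0]},{"xyz":[0,0,-140],"rot":[0,0,0]},{"xyz":[0,0,-165],"rot":[0,0,0]},{"xyz":[0,0,-180],"rot":[0,0,0]},{"xyz":[0,0,-185],"rot":[0,0,0]},{"xyz":[0,0,-185],"rot":[0,0,0]}]'; python3 - <<'E'
from h import *
o=ctrl.get_obs();p=o['ee_pos']
Rm=R.from_rotvec(o['orientation']).as_matrix()
print((Rm.T@(np.array([590,143,225])-p)).round(1),p,o['width'],o['grasp_force'])
E
```

```text
t: 13.13
ee_pos: [519.2, -259.6, 227.4]
orientation: [-0.249, 3.129, -0.003]
ft_force: [0.5, 0.0, -0.9]
width: 30.2
grasp_force: 30.0
[-133.7  386.3    1.9] [ 519.22536606 -259.64831032  227.35962783] 30.20547375713728 29.99853640794754
```

```bash
python3 -m inch '[{"xyz":[-7,20,0],"rot":[0,0,0]},{"xyz":[-18,52,0],"rot":[0,0,0.02]},{"xyz":[-31,90,0],"rot":[0,0,0.05]},{"xyz":[-44,128,0],"rot":[0,0,0.08]},{"xyz":[-58,166,0],"rot":[0,0,0.11]},{"xyz":[-71,204,0],"rot":[0,0,0.14]},{"xyz":[-84,242,0],"rot":[0,0,0.16]},{"xyz":[-97,280,0],"rot":[0,0,0.18]},{"xyz":[-110,316,0],"rot":[0,0,0.18]},{"xyz":[-120,346,0],"rot":[0,0,0.18]},{"xyz":[-129,371,0],"rot":[0,0,0.18]},{"xyz":[-134,386,0],"rot":[0,0,0.18]}]';  python3 -m inch '[{"xyz":[0,0,0],"rot":[0,0,0]},{"xyz":[0,0,0],"rot":[0,0,0]},{"xyz":[0,0,0],"rot":[0,0,0]}]'; python3 - <<'E'
from h import *
o=ctrl.get_obs();p=o['ee_pos']
Rm=R.from_rotvec(o['orientation']).as_matrix()
print((Rm.T@(np.array([590,142.9,73])-p)).round(1),p,o['width'],Rm.round(3))
s=ctrl.get_image("side")[60:260,250:430,::-1]; t=ctrl.get_image("top")[130:290,220:380,::-1]
f=lambda i,k:cv2.resize(i,None,fx=k,fy=k,interpolation=cv2.INTER_CUBIC)
O=np.zeros((600,800,3),np.uint8);a=f(s,2.5);b=f(t,2.1);O[:a.shape[0],:a.shape[1]]=a;O[:b.shape[0],460:460+b.shape[1]]=b
cv2.imwrite('pics/v1.png',O)
E
```

```text
t: 14.13
ee_pos: [589.0, 145.7, 223.7]
orientation: [-0.029, -3.139, 0.0]
ft_force: [0.4, -0.8, -0.9]
width: 29.9
grasp_force: 30.0
t: 14.38
ee_pos: [589.1, 141.8, 224.5]
orientation: [-0.033, -3.14, 0.001]
ft_force: [-0.4, -0.1, -0.8]
width: 29.8
grasp_force: 30.0
[ -1.1   1.2 151.5] [589.07916182 141.8491708  224.5110378 ] 29.848733803880386 [[-1.     0.021 -0.002]
 [ 0.021  1.    -0.001]
 [ 0.002 -0.001 -1.   ]]
```

View pics/v1.png

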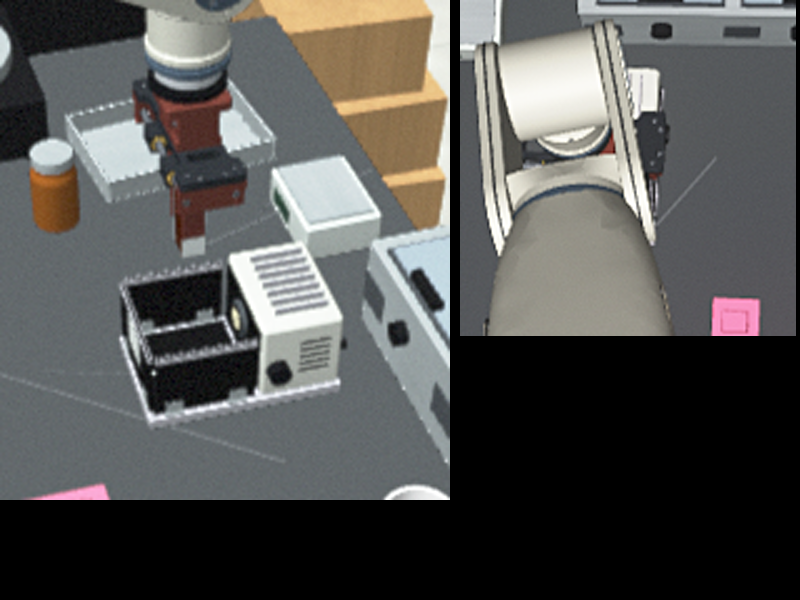

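All three panels stand upright and the standard hangs upright above the bay (side crop (195,245)). Descending.

```bash
python3 -m inch '[{"xyz":[-2,1,10],"rot":[0,0,0]},{"xyz":[-2,1,30],"rot":[0,0,0]},{"xyz":[-2,1,50],"rot":[0,0,0]},{"xyz":[-2,1,70],"rot":[0,0,0]},{"xyz":[-2,1,90],"rot":[0,0,0]},{"xyz":[-2,1,110],"rot":[0,0,0]},{"xyz":[-2,1,128],"rot":[0,0,0]},{"xyz":[-2,1,142],"rot":[0,0,0]},{"xyz":[-2,1,150],"rot":[0,0,0]},{"xyz":[-2,1,151],"rot":[0,0,0]},{"xyz":[-2,1,151],"rot":[0,0,0]},{"xyz":[-2,1,151],"rot":[0,0,0]}]';  python3 -m inch '[{"xyz":[0,0,0],"rot":[0,0,0]},{"xyz":[0,0,0],"rot":[0,0,0]},{"xyz":[0,0,0],"rot":[0,0,0]},{"xyz":[0,0,0],"rot":[0,0,0]}]'
```

```text
t: 15.48
ee_pos: [592.3, 143.9, 75.0]
orientation: [0.033, 3.14, 0.0]
ft_force: [-0.5, 0.7, -0.3]
width: 30.0
grasp_force: 30.0
t: 15.82
ee_pos: [592.0, 144.1, 74.9]
orientation: [0.033, 3.141, 0.0]
ft_force: [0.7, 1.1, -1.6]
width: 30.0
grasp_force: 30.0
```

```bash
python3 -m inch '[{"xyz":[0,-1,1],"rot":[0,0,0]},{"xyz":[0,-1,1],"rot":[0,0,0]},{"xyz":[0,-1,1],"rot":[0,0,0]},{"xyz":[0,-1,1],"rot":[0,0,0]},{"xyz":[0,-1,1],"rot":[0,0,0]},{"xyz":[0,-1,1],"rot":[0,0,0]}]'; python3 -c "
from workcell import ctrl
print(ctrl.close_job())"
```

```text
t: 16.32
ee_pos: [591.7, 143.0, 73.3]
orientation: [-0.033, -3.141, 0.0]
ft_force: [0.1, 0.1, -0.8]
width: 30.2
grasp_force: 30.0
the job is handed in; nothing more can be done
None
```

I handed the job in at about 16.3 s: all three panels were pushed to their stops, and the gripper holds the dark standard upright at the light path, TCP at (591.7, 143.0, 73.3) mm. The hand-in gave no verdict, and I took no picture after lowering the standard into the bay.

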